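Reset the drag dial of a whistle-stall turntable

ROBOT

A 7-joint arm with a two-finger parallel gripper is mounted at the origin on the work surface. World frame = base frame: x ahead of the robot, y to its left, z up, the work surface at z = 0. Lengths are in m, angles in rad, forces in N, time in s.
With the tool pointing down it reaches from about 0.425 to 0.875 m from the base axis. Payload 4.7 kg.
Tool frame: the origin (TCP) lies at the very end of the fingers, on their centre line; the grasp point (between the pads) lies tcp_to_grasp behind it (tcp_to_grasp is the distance from the TCP to the grasp point, in m); y points along the fingers, z is the direction in which the jaws open and shut, and the axes are right-handed (so a half turn about y gives the same grasp; the last joint's range is limited). The gripper opens to 85 mm and grips with 20 to 120 N. Pads are 22 mm wide; open, the fingers measure 114 mm over their backs; the gripper's body (76 mm by 85 mm) begins 54 mm behind the grasp point. The pads swing forward as they close: fully open they stand 13 mm farther back than shut.
Start: joints at [1.313, 0.321, -0.07, 1.45, 0.023, 1.371, -0.057], TCP at [0.174, -0.626, 0.231] pointing down, gripper open.
Joint ranges: [-2.86, 2.86], [-0.3, 2.09], [-1.38, 1.24], [0.06, 2.45], [-1.56, 4.7], [0.09, 2.05], [-2.69, 2.69]. Speed limits (rad/s): [2.57, 2.57, 3.14, 3.14, 3.14, 3.14, 3.14].

INTERFACE

Orientations are given as a unit quaternion [x, y, z, w].
In Python, from plant import sense, capture, hand_in, tcp_to_grasp gives the robot as it stands.
- The arm moves only by the tool arm_command, never from a script. Its argument "moves" is a list of rows, each a list of 2 entries, a list of its own where there are three numbers: the shift along the tool's x, y, z in cm, then the turn about the tool's y in rad. In form: [[[x, y, z], spin], ...]. A call has 1 to 8 rows; each row shifts and turns the pose as measured when the row begins, along the tool's axes as they then stand; what a row does not reach is not made up. A row lasts 1/10 s, in which the tool goes at most 50 mm and 8.59 degrees, less where a joint would pass 70% of its speed; a pose out of reach is approached as far as the arm can. A call with a gripper value outside its range is refused whole. "jaw" is the opening, from 0 (shut) to 1 (fully open), set as the call begins (left out, the last holds). The fingers move at their own pace and stop on an object; "grip_force" is the grip in N (left out, the last holds). Time passes only in rows, so rows that do not move let the fingers close. It gives the time, the measured TCP pose, the force and the opening at its end, in the units of the state.
- sense(): the state, without advancing time (a new reading comes with each control period).
- capture(name): name is "side" or "top"; returns a dict with "pixels" (384x512x3 uint8, red, green, blue), "K" (3x3 intrinsics, pixels), "origin" and "orientation" of the camera in the world. Camera axes: x right, y down, z forward; pixel columns grow to the right and rows downward; lengths in m; the calibration is good to about 2 mm. A picture is of the moment at which its call begins. There is no depth.
- hand_in(): hands the job in, once; it reports no verdict.
The state is a dict: "time": time; "q": joint angles; "qd": joint speeds; "effort": joint torques, N m; "eef_pos": TCP position; "ee_rot": TCP orientation; "force": force on the tool from outside, world axes, zero at the start; "moment": the same for the moment, N m; "gripper_width": finger opening in m.
Only numpy, scipy, OpenCV 4.12 (cv2) and the standard library are available. Lean on these libraries where they do the work, as an engineer would, in place of code of your own. Each camera call takes 0.05 s, during which the arm holds its last target. There are 200 camera calls.

TASK

Customers have fiddled with the drag dial on the display turntable. Turn its wooden wing knob clockwise (seen from above) until it leans against its stop, without forcing it, then turn it back counter-clockwise exactly three clicks and let go. Leave the goat on the turntable and the other things on the ledge as they are.

Things in the scene. Friction and masses are not known exactly. Their poses are not given: they have to be found in the camera images.
- plinth: pine box 190 x 380 mm, 60 mm high, fixed to the ledge, red band round its foot. Origin: centre of its underside; z up, y along its length. The turntable disc (156 mm across, top 82 mm above the ledge) has its centre at y = -85 mm and the drag dial's axis is at y = +115 mm, both x = 0; a small crank stands out of the side facing -x, at y = -85 mm.
- dial: drag dial at the plinth's +y end: brass skirt 58 mm across, 10 mm high, carrying a dark wooden wing knob. Origin: on its upright axis at the skirt's underside, 66 mm above the ledge (skirt top at 76 mm). It turns about its z (up): yaw falls when turned clockwise from above.
- wing (a point): middle of the wing knob, on the dial's axis, 91 mm above the ledge, turning with it. The wing is 50 mm long (x) and 14 mm thick (y), from 76 to 106 mm above the ledge; pinch it across its thickness. A white line on its top shows the +x end.
- clicks (a point): point on the dial's axis, 66 mm above the ledge, on a dark steel plate 72 mm across with white ticks. The dial clicks and stays every 20 degrees, in line with a tick (all 18 ticks look alike). Each click resists with up to about 0.15 N m, then snaps into the next.
- stop (a point): point on the dial's axis, 60 mm above the ledge (says nothing of the angle). The clockwise stop is hidden, at another angle each time, 4 to 6 clicks from the start (often two grasps). Rigid; met 3 degrees past a click. Lean on it with 0.25 to 0.6 N m; over 0.9 breaks it. First click back: the tick after the one at the stop; the third: 63 degrees back from the stop.
- goat: glossy black clay goat whistle, 110 mm long, 120 mm high, standing loose on the turntable. Origin: centre between its feet. Fragile; leave alone.
- ocarina: green ceramic ocarina, 94 x 70 mm, 48 mm high, lying on the ledge by the plinth's +x side. Origin: middle of its underside. Leave alone.
- mouthpiece: maple whistle mouthpiece 74 x 20 x 16 mm lying on the ledge by the plinth's -x side. Origin: on its underside. Leave alone.
- rack: pine rack 70 x 150 x 50 mm with drilled holes, a steel countersink bit and a dowel standing in it (82 mm high in all), on the ledge by the plinth's +x side. Origin: middle of its underside. Leave alone.

How it is judged:
By the outcome, as a careful person would: the job done as asked, in the order asked, and still so for the second after the job is handed in, with the robot touching nothing.
It also fails if it takes over 69 s, if anything falls off the work surface, if the arm or the gripper's body presses on something with over 40 N, if the wrist force passes 120 N, or if a joint passes its speed limit or range.

## Working session

There is one attempt and no reset: what is moved stays moved. The work goes in short steps, Python scripts to look and compute and a tool call to move; the robot and the scene stay as the last step left them, time stands still between calls to the robot, and variables do not carry over. Pictures are saved under pics/ and viewed, about 8 in all and at most 12, crops included, and the job is handed in when it is done.

Besides the shell and the picture viewer there is one more tool, called after "Call:" by a JSON object that holds its "op" and its "data". arm_command: Moves the arm, as the interface text tells. Its arguments: {"type":"object","properties":{"moves":{"type":"array","items":{"type":"array"}},"jaw":{"type":"number"},"grip_force":{"type":"number"}},"required":["moves"]}

```bash
mkdir -p pics; ls; python3 - <<'E'
from plant import *
import cv2,numpy as np
print(tcp_to_grasp); s=sense(); print({k:np.round(v,3) for k,v in s.items()})
for n in("side","top"):
    c=capture(n); cv2.imwrite(f"pics/{n}0.png",c["pixels"][...,::-1]); print(n,c["K"],c["origin"],c["orientation"])
E
```

```text
pics
0.0187
{'time': np.float64(0.0), 'q': array([ 1.313,  0.322, -0.07 ,  1.452,  0.023,  1.371, -0.057]), 'qd': array([-0.001, -0.001, -0.001,  0.003, -0.   , -0.001,  0.001]), 'effort': array([ 0.0000e+00, -4.9358e+01, -3.8200e-01, -3.1433e+01,  1.3000e-02,
        1.1000e-02,  0.0000e+00]), 'eef_pos': array([ 0.174, -0.626,  0.23 ]), 'ee_rot': array([-0.096,  0.701, -0.7  ,  0.096]), 'force': array([-1.037, -0.087,  0.657]), 'moment': array([ 0.014,  0.008, -0.002]), 'gripper_width': np.float64(0.086)}
side [[438.24313361   0.         262.93444177]
 [  0.         438.24313361 191.12903909]
 [  0.           0.           1.        ]] [0.31659994 0.84178492 0.65703874] [-0.1324189   0.87197186 -0.46499922  0.07685075]
top [[373.05530743   0.         258.66138437]
 [  0.         373.05530743 187.70190268]
 [  0.           0.           1.        ]] [0.53062934 0.01945211 0.79496902] [-0.70580694  0.70755607 -0.01211065  0.03247013]
```

View pics/top0.png

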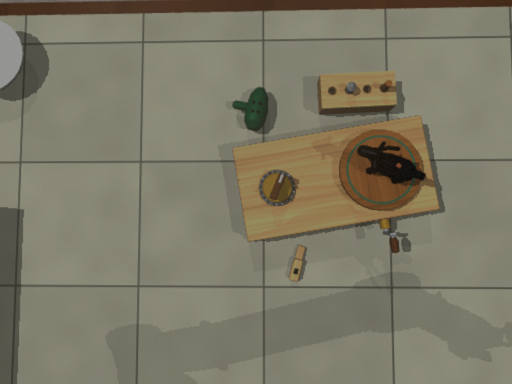

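View pics/side0.png

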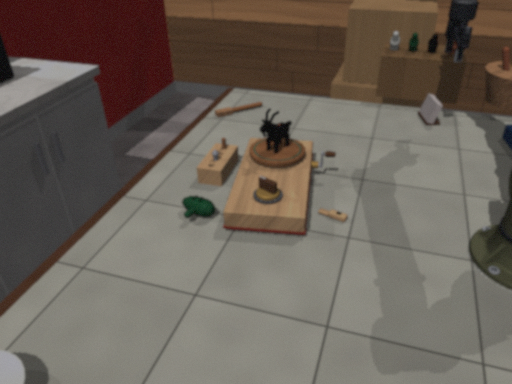

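The top view shows the dial at about (278,188), the plinth tilted slightly and the goat at (390,165). In the side view the wing is at (268,187). Next I'll enlarge the dial and measure it.

```bash
cat > h.py <<'E'
from plant import *
import cv2,numpy as np
from scipy.spatial.transform import Rotation as R
def px2w(c,u,v,z):
    d=R.from_quat(c["orientation"]).as_matrix()@np.linalg.inv(c["K"])@[u,v,1]
    o=np.array(c["origin"]); return (o+d*(z-o[2])/d[2])
def w2px(c,p):
    q=c["K"]@(R.from_quat(c["orientation"]).as_matrix().T@(np.array(p)-c["origin"])); return q[:2]/q[2]
def rect(c,x,y,z,h=.05,n=500):
    # metric view of plane z, world x up, world y left
    w=[(x+h,y+h,z),(x+h,y-h,z),(x-h,y-h,z),(x-h,y+h,z)]
    H=cv2.getPerspectiveTransform(np.float32([w2px(c,p) for p in w]),np.float32([(0,0),(n,0),(n,n),(0,n)]))
    return cv2.warpPerspective(c["pixels"][...,::-1].copy(),H,(n,n),flags=cv2.INTER_CUBIC)
E
python3 - <<'E'
from h import *
c=capture("top"); p=px2w(c,278,188,.066); print(p)
print([px2w(c,*q,.06)[:2].round(4) for q in((233,147),(420,117),(439,212),(249,240))])
cv2.imwrite("pics/r0.png",np.hstack([rect(c,p[0],p[1],.066,n=400),rect(c,p[0],p[1],.106,n=400)]))
E
```

```text
[0.57598514 0.00258627 0.066     ]
[array([0.6585, 0.0916]), array([ 0.7158, -0.2782]), array([ 0.5287, -0.3093]), array([0.4745, 0.0597])]
```

View pics/r0.png

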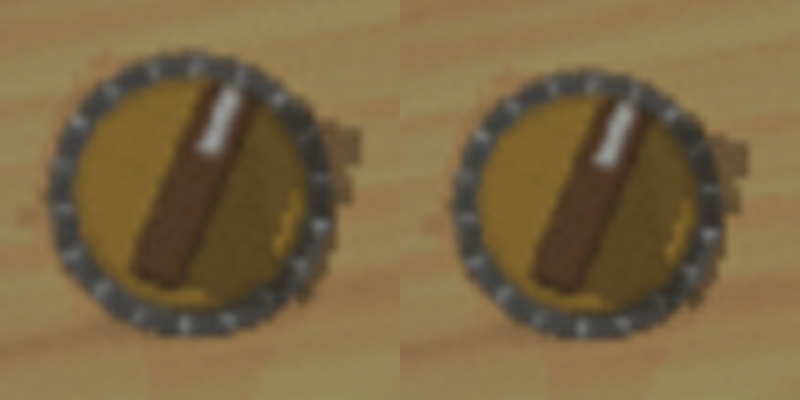

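Centre from the ring is (0.5775, 0.005). From the plinth corners it is (0.577, 0.0046), so they agree. Wing yaw is about -22.5°. First I'll shift over the dial.

Call:
{"op": "arm_command", "data": {"moves": [[[-3.5, 0, -3.1], 0], [[-3.5, 0, -3.1], 0], [[-3.5, 0, -3.1], 0], [[-3.5, 0, -3.1], 0], [[-3.5, 0, -3.1], 0], [[-3.5, 0, -3.1], 0], [[-3.5, 0, -3.1], 0], [[-3.5, 0, -3.1], 0]], "jaw": 1, "grip_force": 60}}

```text
time: 0.95
eef_pos: [0.3782, -0.3067, 0.2257]
ee_rot: [-0.092, 0.702, -0.7, 0.088]
force: [1.2, 0.5, 0.8]
gripper_width: 0.0854
```

Call:
{"op": "arm_command", "data": {"moves": [[[-3.5, 0, -3.1], 0], [[-3.5, 0, -3.1], 0], [[-3.5, 0, -3.1], 0], [[-3.5, 0, -3.1], 0], [[-3.5, 0, -3.1], 0], [[-3.5, 0, -3.1], 0], [[-3.5, 0, -3.1], 0], [[-3, 0, -3], 0]]}}

```text
time: 1.75
eef_pos: [0.5871, 0.0155, 0.2247]
ee_rot: [0.091, -0.701, 0.702, -0.088]
force: [-0.4, -0.3, -0.1]
gripper_width: 0.085
```

Call:
{"op": "arm_command", "data": {"moves": [[[0, 0, 0], -0.14], [[0, 0, 0], -0.14], [[0, 0, 0], -0.14], [[0, 0, 0], -0.14], [[0, 0, 0], -0.14], [[0, 0, 0], -0.14], [[0, 0, 0], -0.14], [[0, 0, 0], -0.14]]}}

```text
time: 2.55
eef_pos: [0.5872, 0.0276, 0.2215]
ee_rot: [-0.465, 0.537, -0.53, 0.463]
force: [0.6, 0.5, 0.6]
gripper_width: 0.0854
```

```bash
cat >> h.py <<'E'
def st(T=None):
    s=sense(); M=R.from_quat(s["ee_rot"]).as_matrix(); p=np.array(s["eef_pos"])
    y=np.degrees(np.arctan2(M[1,2],M[0,2]))
    print("t",round(float(s["time"]),2),"p",p.round(4),"jawyaw",round(y,2),"tool y",M[:,1].round(3),"F",np.round(s["force"],1),"M",np.round(s["moment"],3),"w",round(float(s["gripper_width"]),4),"q",np.round(s["q"],2))
    if T is not None: print("shift cm",(M.T@(np.array(T)-p)*100).round(2))
E
python3 -c "
from h import *
st((.5775,.0045,.15))"
```

```text
t 2.55 p [0.5872 0.0276 0.2215] jawyaw -7.98 tool y [-0.009  0.006 -1.   ] F [0.6 0.5 0.6] M [ 0.031 -0.028 -0.06 ] w 0.0854 q [ 0.62  0.3  -0.85  1.59  0.22  1.36 -0.4 ]
shift cm [ 2.46  7.15 -0.57]
```

Call:
{"op": "arm_command", "data": {"moves": [[[0, 0, 0], -0.14], [[0, 0, 0], -0.14], [[0, 0, 0], -0.14], [[0, 0, 0], -0.14], [[0, 0, 0], -0.14], [[0, 0, 0], -0.14], [[0, 0, 0], -0.14], [[0, 0, 0], -0.14]]}}

```text
time: 3.35
eef_pos: [0.5854, 0.0263, 0.2189]
ee_rot: [-0.681, 0.195, -0.184, 0.682]
force: [-0.1, -0.3, -1.0]
gripper_width: 0.0854
```

```bash
python3 -c "
from h import *
st((.5775,.0045,.15))"
```

```text
t 3.35 p [0.5854 0.0263 0.2189] jawyaw 58.88 tool y [-0.014  0.005 -1.   ] F [-0.1 -0.3 -1. ] M [ 0.06  -0.022 -0.007] w 0.0854 q [ 0.76  0.37 -1.05  1.59  0.32  1.38  0.7 ]
shift cm [ 0.55  6.89 -2.25]
```

Call:
{"op": "arm_command", "data": {"moves": [[[0, 0, 0], -0.14], [[0.4, 2, -1.1], -0.01], [[0.4, 2, -1.2], 0], [[0, 2, 0], 0], [[0, 0, 0], 0]]}}

```text
time: 3.85
eef_pos: [0.5827, 0.001, 0.1562]
ee_rot: [-0.693, 0.14, -0.129, 0.695]
force: [0.0, 0.6, 0.7]
gripper_width: 0.0854
```

```bash
python3 -c "
from h import *
st((.5775,.0045,.08))"
```

```text
t 3.85 p [0.5827 0.001  0.1562] jawyaw 68.03 tool y [-0.015  0.005 -1.   ] F [0.  0.6 0.7] M [-0.032 -0.006  0.023] w 0.0854 q [ 0.8   0.43 -1.05  1.68  0.37  1.27  0.86]
shift cm [-0.5   7.63  0.14]
```

Call:
{"op": "arm_command", "data": {"moves": [[[-0.5, 2, 0.1], 0], [[0, 2, 0], 0], [[0, 1.5, 0], 0], [[0, 0, 0], 0]]}}

```text
time: 4.25
eef_pos: [0.5791, 0.0042, 0.1022]
ee_rot: [-0.693, 0.139, -0.13, 0.695]
force: [0.1, 1.1, 0.6]
gripper_width: 0.0851
```

```bash
python3 -c "
from h import *
st((.5775,.0045,.08))
c=capture('side');P=w2px(c,(.577,.0045,.09)).astype(int);print(P)
i=c['pixels'][P[1]-60:P[1]+60,P[0]-70:P[0]+70,::-1]
cv2.imwrite('pics/s1.png',cv2.resize(i,None,fx=5,fy=5,interpolation=2))"
```

```text
t 4.25 p [0.5791 0.0042 0.1022] jawyaw 68.0 tool y [-0.012  0.005 -1.   ] F [0.1 1.1 0.6] M [-0.037  0.02  -0.   ] w 0.0851 q [ 0.77  0.47 -1.02  1.75  0.42  1.18  0.82]
shift cm [-0.13  2.22 -0.03]
[267 184]
```

View pics/s1.png

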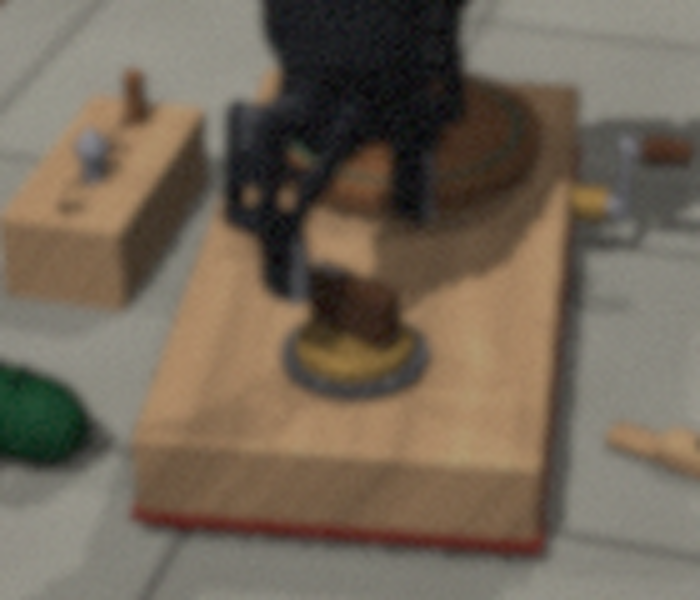

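The side view shows the fingers on both sides of the wing, at (285,270) and (415,200) in the crop. The wing is at (350,305). Next: descend and close.

Call:
{"op": "arm_command", "data": {"moves": [[[-0.1, 1.2, 0], 0], [[0, 1.0, 0], 0], [[0, 0, 0], 0]]}}

```text
time: 4.6
eef_pos: [0.5806, 0.0051, 0.0822]
ee_rot: [-0.693, 0.138, -0.133, 0.695]
force: [0.0, 0.9, -0.4]
gripper_width: 0.0855
```

```bash
python3 -c "
from h import *
st((.5775,.0045,.08))"
```

```text
t 4.6 p [0.5806 0.0051 0.0822] jawyaw 67.98 tool y [-0.006  0.005 -1.   ] F [ 0.   0.9 -0.4] M [0.033 0.002 0.005] w 0.0855 q [ 0.76  0.49 -1.    1.77  0.45  1.14  0.8 ]
shift cm [-0.26  0.22 -0.18]
```

Call:
{"op": "arm_command", "data": {"moves": [[[0, 0, 0], 0], [[0, 0, 0], 0], [[0, 0, 0], 0], [[0, 0, 0], 0], [[0, 0, 0], 0], [[0, 0, 0], 0], [[0, 0, 0], 0], [[0, 0, 0], 0]], "jaw": 0, "grip_force": 50}}

```text
time: 5.4
eef_pos: [0.5814, 0.0053, 0.0834]
ee_rot: [-0.693, 0.137, -0.133, 0.695]
force: [-0.1, -0.8, 1.1]
gripper_width: 0.0127
```

```bash
python3 -c "
from h import *
st((.5775,.0045,.08))"
```

```text
t 5.4 p [0.5814 0.0053 0.0834] jawyaw 67.97 tool y [-0.005  0.005 -1.   ] F [-0.1 -0.8  1.1] M [-0.013  0.046 -0.028] w 0.0127 q [ 0.76  0.49 -1.    1.76  0.45  1.14  0.8 ]
shift cm [-0.33  0.34 -0.22]
```

Call:
{"op": "arm_command", "data": {"moves": [[[0, 0, 0], 0], [[0, 0, 0], 0], [[-0.3, 0.2, 0], 0], [[-0.1, 0.1, 0], 0]], "jaw": 0.5}}

```text
time: 5.8
eef_pos: [0.5777, 0.0069, 0.0804]
ee_rot: [-0.693, 0.137, -0.133, 0.695]
force: [0.2, 0.3, 0.9]
gripper_width: 0.0427
```

Call:
{"op": "arm_command", "data": {"moves": [[[0, 0, 0], 0], [[0, 0, 0], 0], [[0, 0, 0], 0], [[0, 0, 0], 0], [[0, 0, 0], 0], [[0, 0, 0], 0]], "jaw": 0, "grip_force": 60}}

```text
time: 6.4
eef_pos: [0.5774, 0.0069, 0.0804]
ee_rot: [-0.693, 0.137, -0.133, 0.695]
force: [-0.5, -0.6, 0.2]
gripper_width: 0.0129
```

```bash
python3 -c "
from h import *
st((.5775,.0045,.08))"
```

```text
t 6.4 p [0.5774 0.0069 0.0804] jawyaw 67.97 tool y [-0.005  0.004 -1.   ] F [-0.5 -0.6  0.2] M [ 0.013  0.089 -0.007] w 0.0129 q [ 0.76  0.49 -1.    1.78  0.44  1.13  0.8 ]
shift cm [ 0.1   0.04 -0.22]
```

Call:
{"op": "arm_command", "data": {"moves": [[[0, 0, 0], 0.07], [[0, 0, 0], 0.07], [[0, 0, 0], 0.07], [[0, 0, 0], 0.07], [[0, 0, 0], 0.07], [[0, 0, 0], 0.07]]}}

```text
time: 7.0
eef_pos: [0.5773, 0.0068, 0.0803]
ee_rot: [-0.648, 0.284, -0.279, 0.649]
force: [-0.5, -0.4, -0.3]
gripper_width: 0.0127
```

```bash
python3 -c "
from h import *
st((.5775,.0055,.08))"
```

```text
t 7.0 p [0.5773 0.0068 0.0803] jawyaw 43.09 tool y [-0.005  0.004 -1.   ] F [-0.5 -0.4 -0.3] M [-0.047  0.112  0.138] w 0.0127 q [ 0.7   0.45 -0.92  1.78  0.39  1.11  0.41]
shift cm [ 0.11  0.03 -0.07]
```

Call:
{"op": "arm_command", "data": {"moves": [[[0, 0, 0], 0.1], [[0, 0, 0], 0.1], [[0, 0, 0], 0.1], [[0, 0, 0], 0.1], [[0, 0, 0], 0.1], [[0, 0, 0], 0.1], [[0, 0, 0], 0.1], [[0, 0, 0], 0.1]]}}

```text
time: 7.8
eef_pos: [0.5769, 0.0066, 0.0804]
ee_rot: [-0.48, 0.522, -0.517, 0.479]
force: [-0.0, -0.5, 1.3]
gripper_width: 0.013
```

```bash
python3 -c "
from h import *
st((.5775,.0055,.08))"
```

```text
t 7.8 p [0.5769 0.0066 0.0804] jawyaw -4.54 tool y [-0.005  0.003 -1.   ] F [-0.  -0.5  1.3] M [0.026 0.028 0.04 ] w 0.013 q [ 0.58  0.39 -0.76  1.78  0.3   1.09 -0.36]
shift cm [0.11 0.03 0.06]
```

Call:
{"op": "arm_command", "data": {"moves": [[[0, 0, 0], 0.07], [[0, 0, 0], 0.07], [[0, 0, 0], 0.01]]}}

```text
time: 8.1
eef_pos: [0.5769, 0.0066, 0.0803]
ee_rot: [-0.438, 0.557, -0.553, 0.437]
force: [-1.1, -0.2, 0.4]
gripper_width: 0.0132
```

```bash
python3 -c "
from h import *
st()"
```

```text
t 8.1 p [0.5769 0.0066 0.0803] jawyaw -13.53 tool y [-0.005  0.003 -1.   ] F [-1.1 -0.2  0.4] M [ 0.064 -0.028  0.062] w 0.0132 q [ 0.56  0.38 -0.73  1.78  0.28  1.09 -0.51]
```

Call:
{"op": "arm_command", "data": {"moves": [[[0, 0, 0], 0.02], [[0, 0, 0], 0.02], [[0, 0, 0], 0.02]]}}

```text
time: 8.4
eef_pos: [0.5769, 0.0067, 0.0804]
ee_rot: [-0.422, 0.57, -0.566, 0.42]
force: [-1.1, -0.2, 0.4]
gripper_width: 0.0128
```

```bash
python3 -c "
from h import *
st()"
```

```text
t 8.4 p [0.5769 0.0067 0.0804] jawyaw -16.97 tool y [-0.005  0.003 -1.   ] F [-1.1 -0.2  0.4] M [-0.028 -0.053  0.175] w 0.0128 q [ 0.55  0.38 -0.72  1.78  0.28  1.09 -0.56]
```

Call:
{"op": "arm_command", "data": {"moves": [[[0, 0, 0], 0.02], [[0, 0, 0], 0.02]]}}

```text
time: 8.6
eef_pos: [0.5769, 0.0066, 0.0803]
ee_rot: [-0.41, 0.579, -0.575, 0.408]
force: [0.3, 0.7, 0.7]
gripper_width: 0.0132
```

```bash
python3 -c "
from h import *
st()"
```

```text
t 8.6 p [0.5769 0.0066 0.0803] jawyaw -19.39 tool y [-0.005  0.003 -1.   ] F [0.3 0.7 0.7] M [-0.022 -0.042  0.451] w 0.0132 q [ 0.54  0.38 -0.71  1.78  0.27  1.09 -0.6 ]
```

Call:
{"op": "arm_command", "data": {"moves": [[[0, 0, 0], 0]]}}

```text
time: 8.7
eef_pos: [0.5769, 0.0067, 0.0804]
ee_rot: [-0.41, 0.579, -0.575, 0.408]
force: [-1.5, -1.2, 0.8]
gripper_width: 0.0128
```

```bash
python3 -c "
from h import *
st()
for i in range(3): capture('top'); print(sense()['moment'][2])
"
```

```text
t 8.7 p [0.5769 0.0067 0.0804] jawyaw -19.41 tool y [-0.005  0.002 -1.   ] F [-1.5 -1.2  0.8] M [-0.032  0.021  0.315] w 0.0128 q [ 0.54  0.38 -0.71  1.78  0.27  1.09 -0.6 ]
0.27904700860954124
0.2824088661778459
0.33323878304304133
```

Call:
{"op": "arm_command", "data": {"moves": [[[0, 0, 0], 0.02]]}}

```text
time: 8.95
eef_pos: [0.5769, 0.0066, 0.0803]
ee_rot: [-0.404, 0.583, -0.579, 0.402]
force: [-0.6, -0.3, 0.6]
gripper_width: 0.0132
```

```bash
python3 -c "
from h import *
st()
for i in range(4): capture('top'); print(sense()['moment'][2])
st()
"
```

```text
t 8.95 p [0.5769 0.0066 0.0803] jawyaw -20.53 tool y [-0.005  0.002 -1.   ] F [-0.6 -0.3  0.6] M [-0.076 -0.014  0.579] w 0.0132 q [ 0.54  0.38 -0.71  1.78  0.27  1.09 -0.62]
0.48970233093827253
0.39745200903219535
0.35586531968752266
0.39325204208881526
t 9.15 p [0.5769 0.0066 0.0804] jawyaw -20.51 tool y [-0.005  0.002 -1.   ] F [-1.  -0.7  0.9] M [-0.089 -0.049  0.393] w 0.0133 q [ 0.54  0.38 -0.71  1.78  0.27  1.09 -0.62]
```

Leaning held at about 0.38 N m static, with a peak near 0.58, so that is the stop, four clicks on. Now back.

Call:
{"op": "arm_command", "data": {"moves": [[[0, 0, 0], -0.1], [[0, 0, 0], -0.1], [[0, 0, 0], -0.1], [[0, 0, 0], -0.1], [[0, 0, 0], -0.1], [[0, 0, 0], -0.1], [[0, 0, 0], -0.1], [[0, 0, 0], -0.1]]}}

```text
time: 9.95
eef_pos: [0.5772, 0.0067, 0.0804]
ee_rot: [-0.6, 0.375, -0.37, 0.602]
force: [-1.6, -0.1, 0.6]
gripper_width: 0.0129
```

```bash
python3 -c "
from h import *
st()"
```

```text
t 9.95 p [0.5772 0.0067 0.0804] jawyaw 26.48 tool y [-0.005  0.006 -1.   ] F [-1.6 -0.1  0.6] M [ 0.005  0.177 -0.02 ] w 0.0129 q [ 0.66  0.43 -0.86  1.78  0.35  1.1   0.14]
```

Call:
{"op": "arm_command", "data": {"moves": [[[0, 0, 0], -0.08], [[0, 0, 0], -0.08], [[0, 0, 0], -0.08], [[0, 0, 0], -0.08], [[0, 0, 0], 0], [[0, 0, 0], 0]]}}

```text
time: 10.55
eef_pos: [0.5773, 0.0068, 0.0803]
ee_rot: [-0.651, 0.273, -0.267, 0.656]
force: [-1.3, -0.2, 0.5]
gripper_width: 0.0128
```

```bash
python3 -c "
from h import *
st()
for i in range(4): capture('side'); print(sense()['moment'][2])
"
```

```text
t 10.55 p [0.5773 0.0068 0.0803] jawyaw 45.13 tool y [-0.006  0.009 -1.   ] F [-1.3 -0.2  0.5] M [-0.087  0.06   0.162] w 0.0128 q [ 0.7   0.45 -0.92  1.78  0.39  1.12  0.44]
0.04698691740091406
0.10503923854207028
0.061686791174852124
0.09018090277240631
```

Call:
{"op": "arm_command", "data": {"moves": [[[0, 0, 0], -0.05], [[0, 0, 0], 0], [[0, 0, 0], 0]]}}

```text
time: 11.05
eef_pos: [0.5773, 0.0068, 0.0804]
ee_rot: [-0.658, 0.257, -0.251, 0.662]
force: [0.3, -0.3, -0.3]
gripper_width: 0.0131
```

```bash
python3 -c "
from h import *
st()
for i in range(4): capture('side'); print(sense()['moment'][2])
"
```

```text
t 11.05 p [0.5773 0.0068 0.0804] jawyaw 47.93 tool y [-0.005  0.008 -1.   ] F [ 0.3 -0.3 -0.3] M [-0.139  0.064 -0.062] w 0.0131 q [ 0.71  0.45 -0.93  1.78  0.39  1.12  0.49]
-0.08785783657786268
-0.07992850219834696
-0.05034873054555576
-0.02328586870341893
```

Near zero torque at jaw yaw 47.9°, which is the third click (predicted 48°). Release and rise.

Call:
{"op": "arm_command", "data": {"moves": [[[0, 0, 0], 0], [[0, 0, 0], 0], [[0, 0, 0], 0], [[0, 0, 0], 0], [[0, 0, 0], 0], [[0, 0, 0], 0], [[0, 0, 0], 0]], "jaw": 0.7}}

```text
time: 11.95
eef_pos: [0.5774, 0.0069, 0.0802]
ee_rot: [-0.658, 0.257, -0.251, 0.662]
force: [-0.8, 0.6, 0.6]
gripper_width: 0.0597
```

Call:
{"op": "arm_command", "data": {"moves": [[[0, -2, 0], 0], [[0, -3, 0], 0], [[0, -4, 0], 0], [[0, -4, 0], 0], [[0, -4, 0], 0]]}}

```text
time: 12.45
eef_pos: [0.5741, 0.0047, 0.249]
ee_rot: [-0.659, 0.261, -0.246, 0.661]
force: [0.9, -0.5, 0.3]
gripper_width: 0.0596
```

```bash
python3 -c "
from h import *
st((.44,.12,.25))"
```

```text
t 12.45 p [0.5741 0.0047 0.249 ] jawyaw 48.0 tool y [-0.019  0.01  -1.   ] F [ 0.9 -0.5  0.3] M [-0.06  -0.105 -0.039] w 0.0596 q [ 0.79  0.3  -1.01  1.58  0.25  1.42  0.6 ]
shift cm [-17.68   0.27  -0.4 ]
```

Call:
{"op": "arm_command", "data": {"moves": [[[-3, 0, 1], 0], [[-4, 0, 2], 0], [[-4, 0, 3], 0], [[-4, 0, 3], 0], [[-3, 0, 3], 0], [[-1, 0, 3], 0], [[0, 0, 0], 0]]}}

```text
time: 13.15
eef_pos: [0.537, 0.2499, 0.2605]
ee_rot: [-0.656, 0.258, -0.254, 0.662]
force: [-0.3, -0.6, 0.4]
gripper_width: 0.0598
```

```bash
python3 -c "
from h import *
st()
c=capture('top'); x,y=.577,.0045
cv2.imwrite('pics/r1.png',np.hstack([cv2.resize(c['pixels'][...,::-1],(500,375)),cv2.resize(rect(c,x,y,.106),(300,375)[:1]*2)[:,:].copy()[:300] if 0 else cv2.copyMakeBorder(rect(c,x,y,.106,n=300),0,75,0,0,0)]))"
```

```text
t 13.15 p [0.537  0.2499 0.2605] jawyaw 47.55 tool y [-0.002  0.009 -1.   ] F [-0.3 -0.6  0.4] M [ 0.01   0.003 -0.008] w 0.0598 q [ 0.39  0.36 -1.09  1.53  0.31  1.44  0.12]
```

View pics/r1.png

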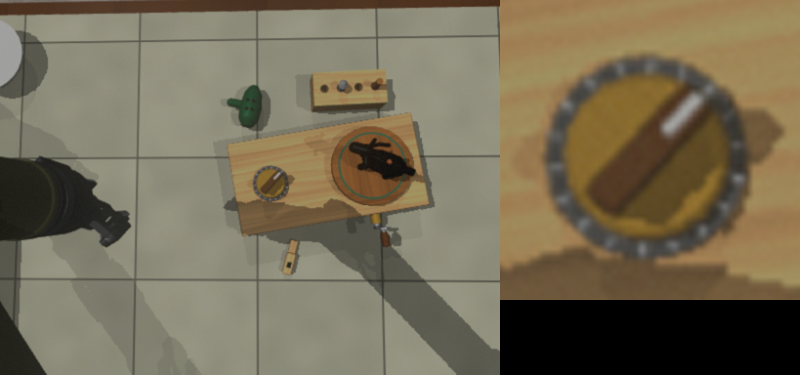

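The wing now runs from (603,203) to (702,95) in the crop, a yaw of about -42.5°. That is one click clockwise of the start (4 on, 3 back), and everything else looks unmoved.

```bash
python3 -c "
from plant import *
print(hand_in())"
```

```text
the job is handed in; nothing more can be done
None
```

I turned the wing knob clockwise until it leaned on its stop, then turned it back three clicks, let go, moved the arm clear and handed the job in at about 13 s.

- **Stop:** it came four clicks from the start. I leaned on it at about 0.38 N m held, with a peak reading of about 0.58 N m. That reading includes the click's own resistance and is noisy by about 0.05 N m, so the peak was close to the 0.6 limit but well under the 0.9 that breaks it.
- **Turn back:** at the third click the torque was close to zero, with the jaw at 47.9° against a predicted 48°.
- **Final picture:** the wing's yaw went from about -22.3° to about -42.5°. That is one click clockwise overall, which matches four clicks on and three back.
- **Other things:** by eye in the top view, the goat, ocarina, mouthpiece and rack are where they were. The robot is touching nothing.
- **Disagreement:** the jaw went about 5° past where the stop should be met. I put this down to give or slight slip in the grip. The third click and the final picture still came out as expected.

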